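Switch off the sample dryer and stack its cup

ROBOT

A 7-joint arm with a two-finger parallel gripper is mounted at the origin on the work surface. World frame = base frame: x ahead of the robot, y to its left, z up, the work surface at z = 0. Lengths are in m, angles in rad, forces in N, time in s.
With the tool pointing down it reaches from about 0.4 to 0.85 m from the base axis. Payload 4.5 kg.
Tool frame: the origin (TCP) lies midway between the tips of the shut fingers; the grasp point (between the pads) lies 19 mm behind it (arm.tcp_to_grasp is the distance from the TCP to the grasp point, in m); z points along the fingers, x is the direction in which the jaws open and shut, and the axes are right-handed (so a half turn about z gives the same grasp; the last joint's range is limited). The gripper opens to 88 mm and grips with 3 to 60 N. Pads are 18 mm wide; open, the fingers measure 123 mm over their backs; the gripper's body (75 mm by 187 mm) begins 45 mm behind the grasp point.
Start: joints at [-1.134, 0.689, -0.195, 1.565, 0.157, 0.902, -0.215], TCP at [0.245, 0.575, 0.239] pointing down, gripper open.
Joint ranges: [-3.01, 3.01], [-0.46, 2.08], [-1.47, 1.51], [0.13, 2.56], [-1, 4.14], [0.04, 2.09], [-2.66, 2.66]. Speed limits (rad/s): [2.57, 2.57, 3.14, 3.14, 3.14, 3.14, 3.14].

INTERFACE

Orientations are given as a rotation vector (axis times angle).
In Python, from bench import arm gives the robot as it stands.
- The arm moves only by the tool drive_tool, never from a script. Its argument "increments" is one flat list of numbers, 5 for each row, row after row: the closure in counts, from 0 (fully open) to 255 (shut), then the shift along the tool's x, y, z in mm, then the turn about the tool's z in degrees. A call has exactly 5 rows; each row shifts and turns the pose as measured when the row begins, along the tool's axes as they then stand; what a row does not reach is not made up. A row lasts 1/8 s, in which the tool goes at most 62.5 mm and 10.7 degrees, less where a joint would pass 70% of its speed; a pose out of reach is approached as far as the arm can. A call with a gripper value outside its range is refused whole. The fingers move at their own pace and stop on an object; "squeeze" is the grip in N (left out, the last holds). Time passes only in rows, so rows that do not move let the fingers close, or fill a call up. It gives the time, the measured TCP pose, the force and the opening at its end, in the units of the state.
- arm.observe(): the state, without advancing time (a new reading comes with each control period).
- arm.capture(name): name is "side" or "top" or "wrist"; returns a dict with "image" (400x640x3 uint8, red, green, blue), "fx", "fy", "cx", "cy" (pixels), "R" (3x3) and "t" (3): a world point X has camera coordinates R X + t; the wrist camera has in their place "T_tool_cam" (4x4, takes a point from camera to tool coordinates, whose origin is the TCP and whose axes are the tool frame's). Camera axes: x right, y down, z forward; pixel columns grow to the right and rows downward; lengths in m; the calibration is good to about 2 mm. A picture is of the moment at which its call begins: read the wrist's pose just before it. There is no depth.
- arm.finish_job(): hands the job in, once; it reports no verdict.
Trained networks look in the newest picture that a camera, given by its name, has taken for a name from the list of things; names that differ only in an ending like _2 or _b are one class to them, and where a whole thing is asked for, a point or a joint stands for the part that bears it (a point fixed in the world has none). Each returns a list of dicts, best first, with "score" (0 to 1); they miss things now and then, are a little off and sometimes report something else, mostly with a low value. They report only what shows in the picture. A call takes as long as a camera call. They do not tell look-alikes from the thing itself.
- arm.spot_in(camera, label): "centre" ([column, row] in pixels, amid what is visible of it).
- arm.masks_of(camera, label): "region" (400x640 bool, what is visible of it) and "centre" ([column, row] in pixels, amid what is visible of it).
- arm.spot_point(camera, label): "centre" ([column, row] in pixels: a listed point, or the origin of a listed thing).
The state is a dict: "time": time; "joints": joint angles; "joint_vel": joint speeds; "joint_efforts": joint torques, N m; "tool_pos": TCP position; "tcp_rot": TCP orientation; "ft_force": force on the tool from outside, world axes, zero at the start; "wrist_torque": the same for the moment, N m; "opening": opening from 0.0 (shut) to 1.0 (fully open).
Only numpy, scipy, OpenCV 4.12 (cv2) and the standard library are available. Lean on these libraries where they do the work, as an engineer would, in place of code of your own. Each camera call takes 0.05 s, during which the arm holds its last target. There are 200 camera calls.

TASK

The drying run is over: turn the heat knob on the sloping front of the white dryer in the middle of the table fully anticlockwise, to its off stop. Only then lift the metal cup off the dryer's copper pan and nest it upright, fully home, inside the matching cup that stands in the blue tray. Leave that cup upright in the tray and leave the spoon, tin, jar and brass weight where they are.

Things in the scene. Friction and masses are not known exactly. Their poses are not given: they have to be found in the camera images.
- knob (a joint): Angle (rad) of the black heat knob: 0 at the off stop (hard stop, fully anticlockwise seen from outside, looking at the panel), growing clockwise to 4.5; starts between 0.9 and 2.2. Light friction, about 0.05 N m; stays where left. At off its white line points straight down the slope, at the big red dot; small dark dots follow clockwise.
- knob_grip (a point): On the knob's axis, 37 mm off the sloping panel. Grip: a bar 14 thick, 42 long, 32 mm tall (7 of it beyond this point), on a disc 44 across, 8 thick, on a fixed base 68 across, 6 thick. z: the knob's axis, out of the panel, 35 degrees from vertical, leaning to +y or between +y and +x; x: along the bar (white line on its -x end); y: across its 14 mm. Turns with the knob.
- pan (a point): Centre of the top of the copper pan, a level disc 100 mm across on the flat deck of the fixed dryer, 113 mm above the table; x: from the dryer's front (low edge of its sloping panel, on the robot's left) to its back; z up. Dryer 190 mm wide, 286 deep, deck 107 high. The knob's base, half-way up the 134 mm slope, is at x = -140, y = 40 mm from this point.
- cup_used_mid (a point): Centre (half-way up, on the axis) of the used aluminium cup, upright on the pan at first, not always in its middle; z: up its axis. Open stacking cup 62 mm high, 80 g: tapered body 38 high, 33 across at the foot, 46 at the top; flat shoulder; upright collar 24 high, 56 across outside, 51 inside. Take it by the collar.
- cup_tray_mid (a point): The same point of the identical cup that stands upright on the floor of the blue tray. When the used cup is nested in it, its shoulder rests on this cup's rim, so the two points lie 24 mm apart, one straight above the other, and the used cup's whole collar shows above this one's.
- tray_in (a point): Centre of the inner floor of the fixed blue tray, about 5 mm above the table; 150 x 130 mm outside, walls 4 mm thick, rim 18 mm above the table. The tray stands on one side of the dryer and the small white printer (120 x 110 mm, 70 mm high) on the other; they change places.
- spoon: Small flat steel spoon, 105 mm long, 26 mm wide, 5 mm high, lying in the tray beside the cup; origin under its middle; leave alone.
- tin: Round steel tin with lid, 80 mm across, 34 mm high, near the dryer's low front edge; origin under its centre; leave alone.
- jar: Amber jar with black cap, 56 mm across, 85 mm high; origin under its centre; leave alone.
- weight: Brass weight with a head, 34 mm across, 53 mm high; origin under its centre; leave alone.
Things that resemble listed ones, but are neither listed nor needed, are in the scene too. What is shaped like the part that bears cup_used_mid but purple is not meant.

How it is judged:
By the outcome, as a careful person would: the job done as asked, in the order asked, and still so for the second after the job is handed in, with the robot touching nothing.
It also fails if it takes over 72 s, if anything falls off the work surface, if the arm or the gripper's body presses on something with over 40 N, if the wrist force passes 120 N, or if a joint passes its speed limit or range.

## Working session

There is one attempt and no reset: what is moved stays moved. The work goes in short steps, Python scripts to look and compute and a tool call to move; the robot and the scene stay as the last step left them, time stands still between calls to the robot, and variables do not carry over. Pictures are saved under pics/ and viewed, about 8 in all and at most 12, crops included, and the job is handed in when it is done.

Besides the shell and the picture viewer there is one more tool, called by a JSON object that holds its "fn" and its "kwargs". drive_tool: Moves the arm, as the interface text tells. Its arguments: {"type":"object","properties":{"increments":{"type":"array","items":{"type":"number"}},"squeeze":{"type":"number"}},"required":["increments"]}

```bash
ls; mkdir -p pics
cat > h.py <<'E'
import numpy as np, cv2
from scipy.spatial.transform import Rotation as Ro
from bench import arm
def cam(n):
    s=arm.observe(); c=arm.capture(n)
    if n=='wrist':
        T=np.eye(4);T[:3,:3]=Ro.from_rotvec(s['tcp_rot']).as_matrix();T[:3,3]=s['tool_pos']
        M=np.linalg.inv(T@np.array(c['T_tool_cam'])); c['R']=M[:3,:3];c['t']=M[:3,3]
    c['R']=np.array(c['R']);c['t']=np.array(c['t'])
    return c
def ray(c,p):
    d=c['R'].T@np.array([(p[0]-c['cx'])/c['fx'],(p[1]-c['cy'])/c['fy'],1]);o=-c['R'].T@c['t'];return o,d/np.linalg.norm(d)
def atz(c,p,z):
    o,d=ray(c,p);return o+d*(z-o[2])/d[2]
def tri(L):
    A=0;b=0
    for c,p in L:
        o,d=ray(c,p);P=np.eye(3)-np.outer(d,d);A=A+P;b=b+P@o
    X=np.linalg.solve(A,b)
    return X,[np.linalg.norm(np.cross(X-ray(c,p)[0],ray(c,p)[1])) for c,p in L]
def proj(c,X):
    q=c['R']@np.array(X)+c['t'];return np.array([q[0]/q[2]*c['fx']+c['cx'],q[1]/q[2]*c['fy']+c['cy']])
def save(n,im,s=1):
    cv2.imwrite('pics/'+n,cv2.resize(im[:,:,::-1],None,fx=s,fy=s))
E
python3 - <<'E'
from h import *
np.set_printoptions(precision=4,suppress=True)
C={n:cam(n) for n in('top','side','wrist')}
print(arm.observe())
save('a.png',C['top']['image']);save('b.png',C['side']['image'])
for n in C:
    print(n,C[n]['fx'],-C[n]['R'].T@C[n]['t'],C[n]['R'][2])
for l in ['knob_grip','pan','cup_used_mid','cup_tray_mid','tray_in','spoon','tin','jar','weight']:
    P={n:arm.spot_point(n,l)[:3] for n in C}
    for n in P: print(l,n,[(np.round(q['centre']).tolist(),round(q['score'],2)) for q in P[n]])
    if P['top'] and P['side']: print('   tri',*tri([(C[n],P[n][0]['centre']) for n in('top','side')]))
E
```

```text
pics
{'time': 0.15, 'joints': array([-1.1342,  0.6898, -0.1945,  1.5661,  0.1573,  0.9025, -0.2151]), 'joint_vel': array([ 0.0007, -0.0025,  0.0001, -0.0032,  0.0011, -0.0007, -0.0012]), 'joint_efforts': array([ -0.0016, -52.7862,  -1.2684, -15.3588,  -0.0525,   0.0039,
         0.0001]), 'tool_pos': array([0.2448, 0.5745, 0.2381]), 'tcp_rot': array([ 2.6202,  1.7317, -0.0018]), 'ft_force': array([-0.1121, -0.2199, -0.3266]), 'wrist_torque': array([ 0.0564, -0.0092, -0.0104]), 'opening': 0.9988957091966842}
top 425.10761776662616 [ 0.334  -0.0008  1.308 ] [ 0.2458  0.001  -0.9693]
side 414.2167317587186 [ 0.2997 -0.6514  0.9265] [ 0.2822  0.5961 -0.7517]
wrist 291.48791878580226 [0.171  0.6041 0.383 ] [ 0.2827 -0.1219 -0.9515]
knob_grip top [([321.0, 200.0], 0.66), ([371.0, 230.0], 0.58), ([414.0, 192.0], 0.31)]
knob_grip side [([322.0, 197.0], 0.56)]
knob_grip wrist []
   tri [0.6481 0.0214 0.0841] [np.float64(0.002545904278933732), np.float64(0.0025459042789337887)]
pan top [([368.0, 238.0], 0.63)]
pan side [([305.0, 244.0], 0.57), ([314.0, 177.0], 0.36)]
pan wrist []
   tri [ 0.53
[... 793 characters left out ...]
], 0.59)]
spoon wrist []
   tri [ 0.6213 -0.1785 -0.422 ] [np.float64(0.002490043517342078), np.float64(0.002490043517342026)]
tin top [([274.0, 194.0], 0.78)]
tin side [([315.0, 175.0], 0.64)]
tin wrist []
   tri [0.6903 0.1675 0.0148] [np.float64(0.0065099764529556615), np.float64(0.006509976452955485)]
jar top [([242.0, 186.0], 0.78)]
jar side [([301.0, 151.0], 0.57), ([342.0, 336.0], 0.26)]
jar wrist []
   tri [0.702  0.2703 0.0322] [np.float64(0.00208793013033138), np.float64(0.002087930130331507)]
weight top [([413.0, 187.0], 0.64)]
weight side [([398.0, 289.0], 0.73)]
weight wrist []
   tri [ 0.716  -0.2726 -0.0069] [np.float64(0.005787961545573683), np.float64(0.0057879615455735675)]
```

View pics/a.png

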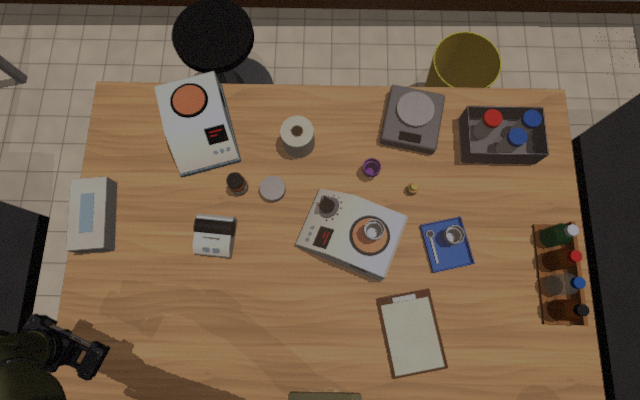

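View pics/b.png

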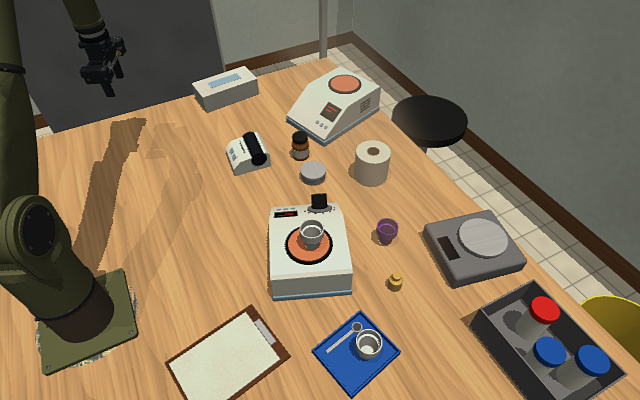

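The top view shows the dryer in the middle, its knob at (328,205) and the pan with the used cup at (374,232). The blue tray with the other cup is at (455,236).

- **Could be taken for the used cup:** the cup on the pan, top (374,232) / side (311,234), which is the one I want. The purple cup (371,168) and the tray cup (455,236) are not.
- **Could be taken for the dryer:** the second, similar unit at (195,115), which is not in the middle and not meant.

I'll start moving towards the knob and check it close up.

{"fn": "drive_tool", "kwargs": {"increments": [0,-30,50,0,0,0,-30,50,0,0,0,-30,50,0,0,0,-30,50,0,0,0,-30,50,0,0]}}

```text
time: 2.12
tool_pos: [0.4178, 0.3395, 0.2379]
tcp_rot: [-2.606, -1.744, -0.005]
ft_force: [0.4, -0.4, -0.3]
opening: 1.001
```

{"fn": "drive_tool", "kwargs": {"increments": [0,-30,50,0,0,0,-30,50,0,0,0,-30,50,0,0,0,-30,50,0,0,0,-30,50,0,0]}}

```text
time: 2.75
tool_pos: [0.5976, 0.0978, 0.2374]
tcp_rot: [-2.606, -1.745, -0.011]
ft_force: [1.1, 0.7, -0.1]
opening: 0.998
```

Run:
```python
from h import *
np.set_printoptions(precision=4,suppress=True)
s=arm.observe();print(s['time'],s['tool_pos'],s['tcp_rot'],s['joints'])
C={n:cam(n) for n in('top','side','wrist')}
save('c.png',C['wrist']['image'])
for l in ['knob_grip','pan','cup_used_mid','cup_tray_mid','tray_in','weight']:
    for n in C: print(l,n,[(np.round(q['centre']).tolist(),round(q['score'],2)) for q in arm.spot_point(n,l)[:3]])
t=C['top']['image'][180:290,280:420];save('d.png',t,5)
print('used',tri([(C['top'],(374,230)),(C['side'],(312,235))]))
```

```text
2.75 [0.5976 0.0978 0.2374] [-2.6057 -1.7446 -0.0111] [-0.0802  0.6676 -0.2702  1.63    0.2083  0.8675  0.7506]
knob_grip top [([325.0, 199.0], 0.52)]
knob_grip side [([322.0, 195.0], 0.61)]
knob_grip wrist [([269.0, 241.0], 0.8)]
pan top [([368.0, 237.0], 0.6)]
pan side [([306.0, 247.0], 0.89)]
pan wrist [([98.0, 220.0], 0.81)]
cup_used_mid top [([369.0, 172.0], 0.55), ([372.0, 228.0], 0.54)]
cup_used_mid side [([386.0, 233.0], 0.97), ([314.0, 235.0], 0.7)]
cup_used_mid wrist [([73.0, 242.0], 0.78), ([268.0, 244.0], 0.69), ([225.0, 331.0], 0.62)]
cup_tray_mid top [([448.0, 236.0], 0.88)]
cup_tray_mid side [([368.0, 346.0], 0.94)]
cup_tray_mid wrist []
tray_in top [([445.0, 243.0], 0.86)]
tray_in side [([358.0, 350.0], 0.88)]
tray_in wrist [([10.0, 247.0], 0.65), ([479.0, 179.0], 0.42)]
weight top [([414.0, 191.0], 0.53)]
weight side [([398.0, 286.0], 0.55), ([319.0, 197.0], 0.52)]
weight wrist []
used (array([ 0.5462, -0.1281,  0.151 ]), [np.float64(0.0029612549021497668), np.float64(0.002961254902149719)])
```

View pics/c.png

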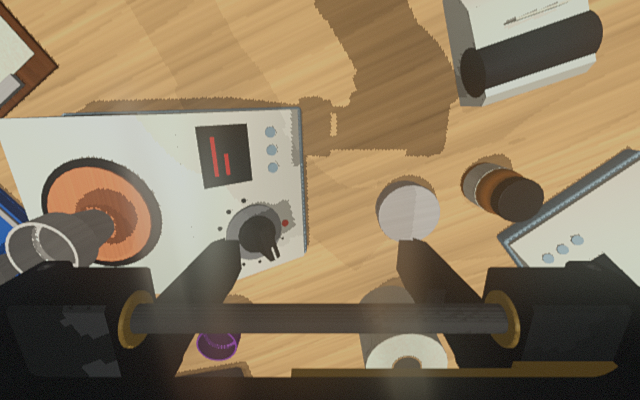

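In the wrist view the knob's base is at about (253,232) and the red dot at (285,222). The white line's end is near (278,258), so the bar stands about 1 rad clockwise of off. Next I'll fit the dryer pose.

```bash
cat >> h.py <<'E'
def frame(p):
    x,y,a=p;X=np.array([np.cos(a),np.sin(a),0]);Y=np.array([-X[1],X[0],0]);Z=np.array([0,0,1.])
    pan=np.array([x,y,.113]);c,s=np.cos(np.radians(35)),np.sin(np.radians(35))
    foot=pan-.140*X+.040*Y;foot[2]=.107-.067*s
    n=-s*X+c*Z; down=-c*X-s*Z   # outward normal, down-slope
    return pan,X,Y,foot,n,down
E
python3 - <<'E'
from h import *
from scipy.optimize import least_squares
np.set_printoptions(precision=4,suppress=True)
C={n:cam(n) for n in('top','side','wrist')}
for n,p in [('top',(368,237)),('side',(306,246)),('wrist',(98,220))]: print('pan',n,atz(C[n],p,.113))
print('base wrist',atz(C['wrist'],(253,232),.0737))
def res(q):
    pan,X,Y,f,n,d=frame(q)
    r=[]
    for k,p,P,w in [('top',(368,237),pan,1),('side',(306,246),pan,1),('wrist',(101,212),pan,.5),('wrist',(253,232),f+.006*n,1.),
                  ('wrist',(300,107),pan+np.array([0,0,-.006])*0,0)]:
        r+=list(w*(proj(C[k],P)-p))
    return r
f=least_squares(res,[.53,-.115,-2.0]);print(f.x,np.degrees(f.x[2]),np.round(f.fun,1))
pan,X,Y,foot,n,d=frame(f.x)
print('foot',foot,'grip',foot+.037*n,'n',n,'down',d)
im=C['wrist']['image'].copy()
def dot(P,col):
    u=proj(C['wrist'],P);cv2.circle(im,tuple(np.round(u).astype(int).tolist()),1,col,-1)
side=np.cross(n,d)
for t in np.linspace(0,2*np.pi,40):
    dot(foot+.006*n+.034*(np.cos(t)*d+np.sin(t)*side),(255,255,0)); dot(pan+.05*(np.cos(t)*X+np.sin(t)*Y),(0,255,0))
top=foot+.044*n
for a in (0.8,1.0,1.2):
    b=np.cos(a)*d-np.sin(a)*side  # clockwise from outside
    for r in(-.021,.021): dot(top+r*b,(0,255,255))
save('e.png',im[90:300,0:330],2.4)
E
```

```text
pan top [ 0.5357 -0.1156  0.113 ]
pan side [ 0.5277 -0.125   0.113 ]
pan wrist [ 0.5395 -0.1134  0.113 ]
base wrist [0.6227 0.0063 0.0737]
[ 0.5335 -0.1131 -1.9413] -111.2254574549428 [-0.9  0.8 -0.  -4.5 -3.2  1.3 -0.1 -0.  -0.   0. ]
foot [0.6215 0.0029 0.0686] grip [0.6292 0.0227 0.0989] n [0.2077 0.5347 0.8192] down [ 0.2966  0.7636 -0.5736]
```

View pics/e.png

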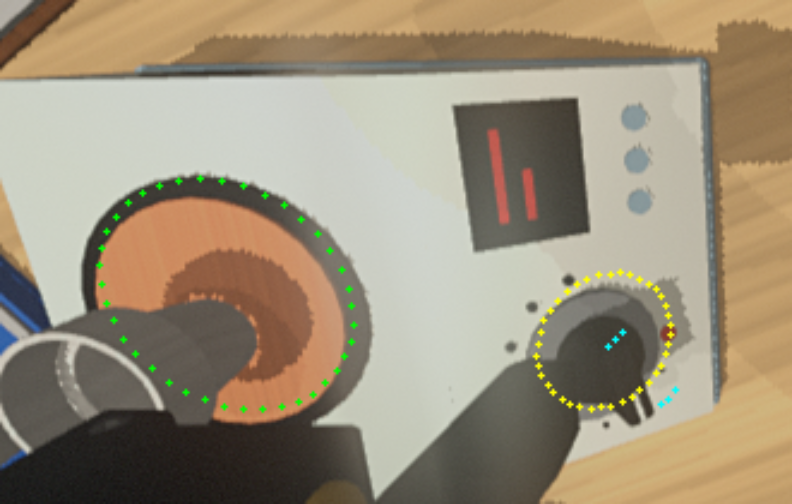

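{"fn": "drive_tool", "kwargs": {"increments": [0,-30,40,0,0,0,-27,35,0,0,0,0,0,0,0,0,0,0,0,0,0,0,0,0,0]}}

```text
time: 4.58
tool_pos: [0.6447, 0.0192, 0.2365]
tcp_rot: [-2.6, -1.749, -0.011]
ft_force: [-0.5, 0.8, 0.4]
opening: 0.997
```

Run:
```python
from h import *
np.set_printoptions(precision=4,suppress=True)
s=arm.observe();print(s['time'],s['tool_pos'],s['tcp_rot'],s['joints'])
c=cam('wrist')
for l in ['knob_grip','pan','cup_used_mid']:
    print(l,[(np.round(q['centre']).tolist(),round(q['score'],2)) for q in arm.spot_point('wrist',l)[:3]])
im=c['image']
save('f.png',im[100:300,200:460],3)
```

```text
4.575 [0.6447 0.0192 0.2365] [-2.5998 -1.7492 -0.0113] [ 0.0524  0.7244 -0.2781  1.5017  0.2139  0.9427  0.8998]
knob_grip [([311.0, 180.0], 0.81)]
pan [([132.0, 146.0], 0.84)]
cup_used_mid [([106.0, 158.0], 0.91), ([250.0, 292.0], 0.72), ([160.0, 277.0], 0.56)]
```

View pics/f.png

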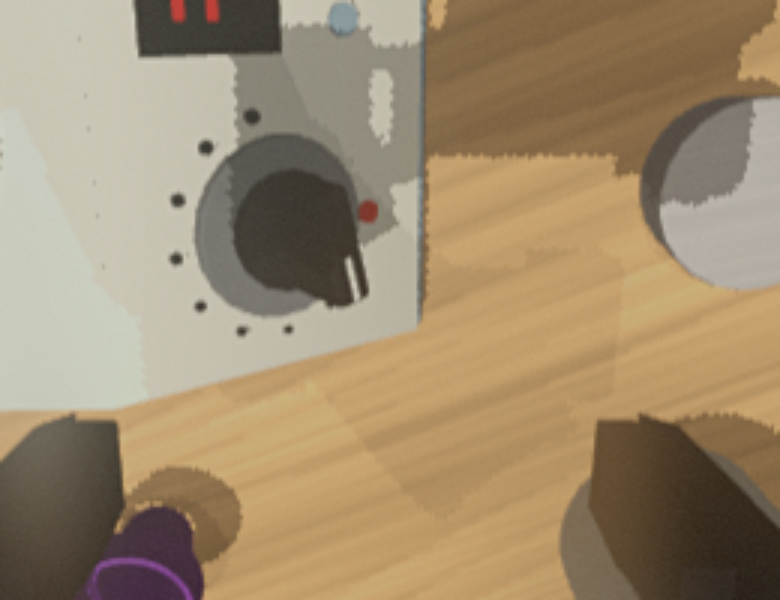

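In this crop the base centre is at full-image (292,175), the white line at (317,193) and the red dot at (323,170). The bar therefore lies nearly across the slope. I'll refine the fit.

Run:
```python
from h import *
np.set_printoptions(precision=4,suppress=True)
from scipy.optimize import least_squares
c=cam('wrist');ct=cam('top')
def res(q):
    pan,X,Y,f,n,d=frame(q[:3]);sd=np.cross(n,d);b=np.cos(q[3])*d-np.sin(q[3])*sd
    r=[]
    for k,p,P,w in [(ct,(368,237),pan,.7),(c,(134,150),pan,.5),(c,(292.3,175),f+.006*n,1.),(c,(311,180),f+.037*n,.5),(c,(317.3,192.7),f+.044*n+.016*b,.7)]:
        r+=list(w*(proj(k,P)-p))
    return r
f=least_squares(res,[.53,-.115,-1.94,1.5]);print(f.x,np.degrees(f.x[2:]),np.round(f.fun,1))
pan,X,Y,foot,n,d=frame(f.x[:3]);sd=np.cross(n,d)
print('foot',foot,'grip',foot+.037*n)
for a in(f.x[3],1.0,.7,.35,0):
    b=np.cos(a)*d-np.sin(a)*sd;print(a,'bar heading',np.degrees(np.arctan2(b[1],b[0])))
for r in(.036,.04,.043,.045): print('red?',proj(c,foot+r*d))
R=Ro.from_rotvec(arm.observe()['tcp_rot']).as_matrix();print(R)
print('d tool',R.T@(foot+.037*n-arm.observe()['tool_pos'])*1e3,'pan',R.T@(pan-arm.observe()['tool_pos'])*1e3, 'xhead',np.degrees(np.arctan2(R[1,0],R[0,0])))
print('cup',[atz(c,arm_p,z) for arm_p,z in [((106,158),.144)]], tri([(ct,(373,229)),(c,(106,158))]))
np.save('fit.npy',f.x)
```

```text
[ 0.5409 -0.1243 -1.9162  1.2469] [-109.7913   71.4426] [ 2.1 -1.2 -1.9 -0.9  1.3 -0.5 -0.7 -0.3  0.8  1.2]
foot [ 0.6259 -0.0061  0.0686] grip [0.6331 0.0139 0.0989]
1.246907923509195 bar heading -4.4151389178698235
1.0 bar heading 7.9518131545100434
0.7 bar heading 24.410903991475596
0.35 bar heading 46.19013318936124
0 bar heading 70.20872299194245
red? [317.4918 168.5698]
red? [320.2715 168.0457]
red? [322.333  167.6569]
red? [323.6966 167.3998]
[[ 0.3772  0.9261  0.002 ]
 [ 0.9261 -0.3772  0.0103]
 [ 0.0103 -0.002  -0.9999]]
d tool [-10.4108  -8.932  137.6887] pan [-172.9945  -42.2661  121.9594] xhead 67.83991270412797
cup [array([ 0.5436, -0.1272,  0.144 ])] (array([ 0.548 , -0.124 ,  0.1517]), [np.float64(0.004088368767986224), np.float64(0.004088368767986453)])
```

{"fn": "drive_tool", "kwargs": {"increments": [156,-10,-9,40,0,156,0,0,30,-7,156,0,0,15,-7,156,0,0,0,0,156,0,0,0,0], "squeeze": 8}}

```text
time: 5.5
tool_pos: [0.6343, 0.0148, 0.151]
tcp_rot: [-2.365, -2.061, -0.018]
ft_force: [-0.5, 0.1, 0.4]
opening: 0.457
```

Run:
```python
from h import *
np.set_printoptions(precision=4,suppress=True)
s=arm.observe();print(s['time'],s['tool_pos'],s['tcp_rot'],s['opening'])
c=cam('wrist');q=np.load('fit.npy')
pan,X,Y,foot,n,d=frame(q[:3]);sd=np.cross(n,d)
R=Ro.from_rotvec(s['tcp_rot']).as_matrix()
print('d tool',R.T@(foot+.037*n-s['tool_pos'])*1e3,'xhead',np.degrees(np.arctan2(R[1,0],R[0,0])))
print([(np.round(q['centre']).tolist(),round(q['score'],2)) for q in arm.spot_point('wrist','knob_grip')[:3]])
im=c['image'].copy()
for t in np.linspace(0,2*np.pi,30):
    u=proj(c,foot+.006*n+.034*(np.cos(t)*d+np.sin(t)*sd));cv2.circle(im,tuple(np.round(u).astype(int).tolist()),0,(255,255,0),-1)
b=np.cos(q[3])*d-np.sin(q[3])*sd;m=np.cross(n,b)
for i in(-1,1):
  for j in(-1,1):
    u=proj(c,foot+.044*n+i*.021*b+j*.007*m);cv2.circle(im,tuple(np.round(u).astype(int).tolist()),1,(0,255,255),-1)
save('g.png',im[130:350,190:460],2.8)
```

```text
5.5 [0.6343 0.0148 0.151 ] [-2.3652 -2.0611 -0.0184] 0.4569696605126084
d tool [-1.6563 -1.2522 52.1386] xhead 82.14260440083864
[([319.0, 219.0], 0.59)]
```

View pics/g.png

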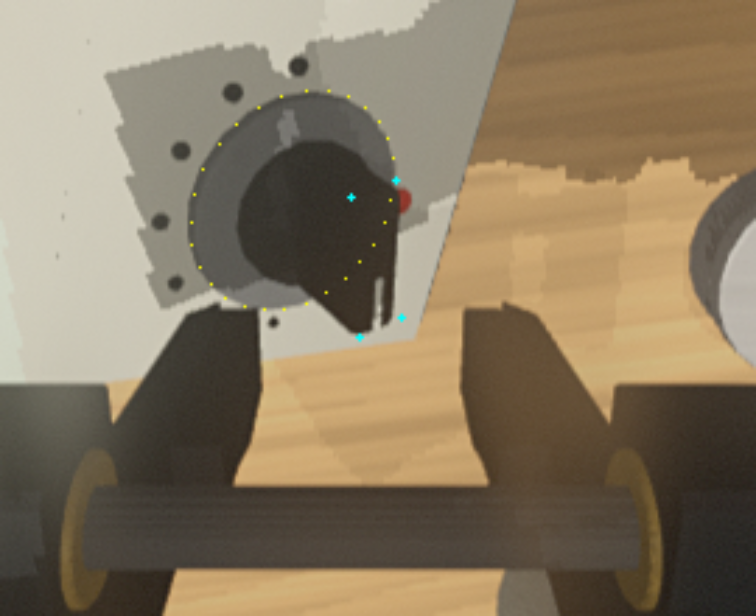

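The base outline matches the fit. The bar is a few degrees further clockwise, at about 1.33 rad, and the jaws are square across it. Lowering over it now.

{"fn": "drive_tool", "kwargs": {"increments": [156,-2,-1,25,0,156,0,0,18,0,156,0,0,11,0,156,0,0,0,0,156,0,0,0,0]}}

```text
time: 6.22
tool_pos: [0.6364, 0.0142, 0.0987]
tcp_rot: [2.37, 2.062, 0.027]
ft_force: [-0.6, 0.8, 0.2]
opening: 0.389
```

{"fn": "drive_tool", "kwargs": {"increments": [156,0,-3,2,-8,156,0,0,0,-8,156,0,0,0,-8,156,0,0,0,-8,156,0,0,0,-8]}}

```text
time: 6.85
tool_pos: [0.6369, 0.0166, 0.1006]
tcp_rot: [1.485, 2.753, 0.035]
ft_force: [1.6, 2.6, -1.7]
opening: 0.39
```

```bash
cat > st.py <<'E'
from h import *
np.set_printoptions(precision=4,suppress=True)
s=arm.observe();q=np.load('fit.npy')
pan,X,Y,foot,n,d=frame(q[:3])
R=Ro.from_rotvec(s['tcp_rot']).as_matrix()
print(s['time'],s['tool_pos'],'F',s['ft_force'],'T',s['wrist_torque'],'op',s['opening']*88,'q7',s['joints'][[4,5,6]])
print('grip in tool',R.T@(foot+.037*n-s['tool_pos'])*1e3,'xhead',np.degrees(np.arctan2(R[1,0],R[0,0])),'off xhead',np.degrees(q[2])+270)
E
python3 st.py
```

```text
6.85 [0.6369 0.0166 0.1006] F [ 1.6392  2.5877 -1.7033] T [ 0.5904 -0.1437 -0.0296] op 34.35383641677131 q7 [0.5776 0.7044 1.5565]
grip in tool [-0.1609 -4.6941  1.6504] xhead 123.30721334638756 off xhead 160.20872299194247
```

{"fn": "drive_tool", "kwargs": {"increments": [156,0,-4,3,-8,156,0,0,1,-8,156,0,0,1,-8,156,0,0,0,-8,156,0,0,0,-8]}}

```text
time: 7.48
tool_pos: [0.6381, 0.0236, 0.1023]
tcp_rot: [0.413, 3.083, 0.048]
ft_force: [-2.3, 3.2, -0.6]
opening: 0.386
```

```bash
python3 st.py
python3 - <<'E'
from h import *
c=cam('wrist');save('h.png',c['image'][100:330,190:460],2.6)
E
```

```text
7.475 [0.6381 0.0236 0.1023] F [-2.2596  3.2379 -0.6016] T [0.6845 0.5625 0.0014] op 33.97955877684515 q7 [0.7609 0.7771 2.1238]
grip in tool [  2.2954 -10.7557   2.9824] xhead 164.70381660563208 off xhead 160.20872299194247
```

View pics/h.png

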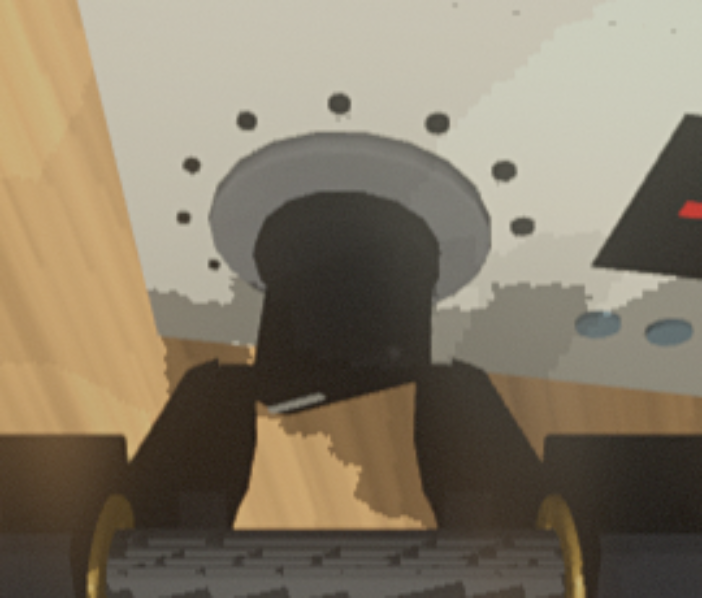

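The picture shows the jaws slipped downhill of the bar, which still lies nearly across the slope with its line at the left end, at crop (297,405). The compliant arm drifted, so I'll lift, go back and clamp the bar before turning.

{"fn": "drive_tool", "kwargs": {"increments": [100,0,0,-40,0,100,0,0,-15,10,100,0,-10,0,10,100,0,0,0,10,100,0,0,0,10]}}

```text
time: 8.15
tool_pos: [0.6338, 0.0106, 0.1613]
tcp_rot: [1.49, 2.739, 0.064]
ft_force: [-0.1, 0.2, 0.2]
opening: 0.607
```

{"fn": "drive_tool", "kwargs": {"increments": [100,0,0,0,10,100,0,0,0,10,100,0,0,0,7,100,0,0,0,0,100,0,0,0,0]}}

```text
time: 8.78
tool_pos: [0.636, 0.0085, 0.1648]
tcp_rot: [2.119, 2.292, 0.075]
ft_force: [-0.2, -0.1, 0.3]
opening: 0.608
```

```bash
python3 st.py
cat > ov.py <<'E'
import sys
from h import *
c=cam('wrist');q=np.load('fit.npy')
pan,X,Y,foot,n,d=frame(q[:3]);sd=np.cross(n,d)
im=c['image'].copy()
for a,col in zip(map(float,sys.argv[2:]),[(0,255,255),(255,0,255),(0,255,0)]):
  b=np.cos(a)*d-np.sin(a)*sd;m=np.cross(n,b)
  for i in(-1,1):
    for j in(-1,1):
      u=proj(c,foot+.044*n+i*.021*b+j*.007*m);cv2.circle(im,tuple(np.round(u).astype(int).tolist()),1,col,-1)
save(sys.argv[1],im[110:330,190:460],2.8)
E
python3 ov.py i.png 1.0 1.3
```

```text
8.775 [0.636  0.0085 0.1648] F [-0.2489 -0.143   0.3325] T [ 0.0503  0.0417 -0.0072] op 53.54448551786342 q7 [0.402  0.7353 1.2136]
grip in tool [ 4.362  -5.6653 65.7953] xhead 94.52531351905621 off xhead 160.20872299194247
```

View pics/i.png

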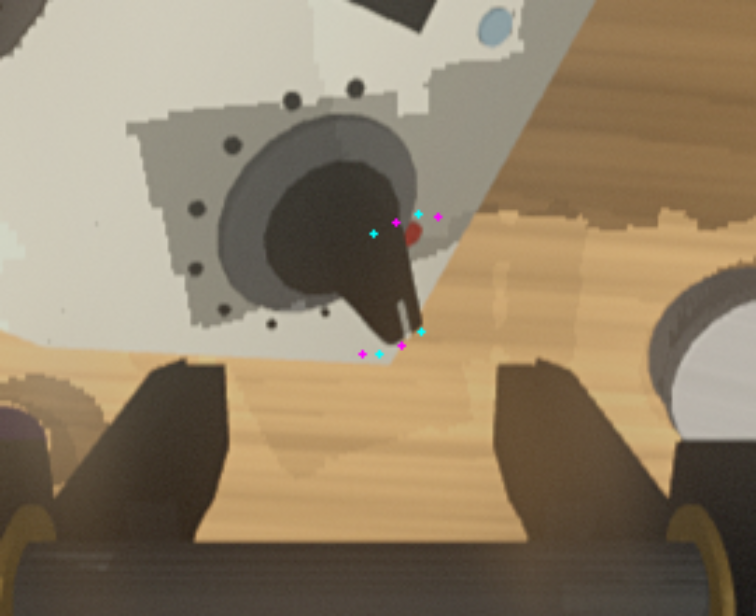

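θ is now about 0.9 rad, since the bar turned part of the way before the jaws slipped. I'll line up at a heading between the bar and off and close on it, so the squeeze turns the bar.

{"fn": "drive_tool", "kwargs": {"increments": [128,4,-6,15,0,128,0,0,10,-8,128,0,0,0,-9,128,0,0,0,-9,128,0,0,0,-7], "squeeze": 10}}

```text
time: 9.45
tool_pos: [0.6313, 0.0122, 0.1391]
tcp_rot: [1.344, 2.802, 0.063]
ft_force: [-0.6, -0.9, -0.3]
opening: 0.498
```

```bash
python3 st.py
```

```text
9.45 [0.6313 0.0122 0.1391] F [-0.5902 -0.9376 -0.3033] T [0.0317 0.0409 0.013 ] op 43.843398962371495 q7 [0.5903 0.7334 1.6412]
grip in tool [ 0.7295  0.4124 40.3146] xhead 128.73404115144575 off xhead 160.20872299194247
```

{"fn": "drive_tool", "kwargs": {"increments": [128,1,0,20,0,128,0,0,15,0,128,0,0,8,0,128,0,0,0,0,128,0,0,0,0]}}

```text
time: 10.07
tool_pos: [0.6322, 0.0137, 0.0919]
tcp_rot: [1.351, 2.801, 0.062]
ft_force: [0.5, 0.0, -0.2]
opening: 0.5
```

```bash
python3 st.py
```

```text
10.075 [0.6322 0.0137 0.0919] F [ 0.5431  0.0372 -0.249 ] T [ 0.0532  0.119  -0.0179] op 43.984453826909174 q7 [0.6365 0.6497 1.5964]
grip in tool [-0.5044  1.1696 -6.965 ] xhead 128.48158950747876 off xhead 160.20872299194247
```

{"fn": "drive_tool", "kwargs": {"increments": [205,0,0,0,0,205,0,0,0,0,205,0,0,0,0,205,0,0,0,0,205,0,0,0,0], "squeeze": 10}}

```text
time: 10.7
tool_pos: [0.6327, 0.0139, 0.0932]
tcp_rot: [1.35, 2.799, 0.063]
ft_force: [0.1, -0.4, -0.5]
opening: 0.212
```

```bash
python3 st.py
```

```text
10.7 [0.6327 0.0139 0.0932] F [ 0.0996 -0.3945 -0.4513] T [0.071  0.0831 0.0287] op 18.694695832395865 q7 [0.6362 0.65   1.5963]
grip in tool [-0.3111  0.6364 -5.6309] xhead 128.4779764235558 off xhead 160.20872299194247
```

{"fn": "drive_tool", "kwargs": {"increments": [110,0,0,0,0,110,0,0,0,0,110,0,0,0,-8,110,0,0,0,-9,110,0,0,0,-9]}}

```text
time: 11.32
tool_pos: [0.6337, 0.0134, 0.0934]
tcp_rot: [0.664, 3.025, 0.048]
ft_force: [-0.3, -0.3, -0.5]
opening: 0.569
```

{"fn": "drive_tool", "kwargs": {"increments": [110,0,0,0,-9,110,0,0,0,0,160,0,0,0,0,205,0,0,0,0,205,0,0,0,0]}}

```text
time: 11.95
tool_pos: [0.6323, 0.0121, 0.0933]
tcp_rot: [0.428, 3.068, 0.039]
ft_force: [-3.3, -1.4, 5.3]
opening: 0.263
```

```bash
python3 st.py
```

```text
11.95 [0.6323 0.0121 0.0933] F [-3.2915 -1.4057  5.276 ] T [-0.4056  0.7225 -0.1236] op 23.132563036377434 q7 [0.7962 0.7367 2.0892]
grip in tool [-0.4758  2.1186 -5.5111] xhead 164.0733543894218 off xhead 160.20872299194247
```

{"fn": "drive_tool", "kwargs": {"increments": [225,0,0,0,0,225,0,0,0,0,225,0,0,0,0,225,0,0,0,0,225,0,0,0,0], "squeeze": 18}}

```text
time: 12.58
tool_pos: [0.6338, 0.0114, 0.0935]
tcp_rot: [0.433, 3.065, 0.038]
ft_force: [1.5, -0.9, 0.4]
opening: 0.171
```

```bash
python3 st.py
```

```text
12.575 [0.6338 0.0114 0.0935] F [ 1.4819 -0.9093  0.3616] T [-0.113   0.2439 -0.2746] op 15.011435658519705 q7 [0.7968 0.7358 2.0871]
grip in tool [ 1.1692  2.3535 -5.3186] xhead 163.87943878408672 off xhead 160.20872299194247
```

{"fn": "drive_tool", "kwargs": {"increments": [225,0,0,0,-3,225,0,0,0,-3,225,0,0,0,-3,225,0,0,0,0,225,0,0,0,0]}}

```text
time: 13.2
tool_pos: [0.634, 0.0119, 0.0937]
tcp_rot: [0.194, 3.088, 0.035]
ft_force: [0.3, -1.1, 0.4]
opening: 0.192
```

```bash
python3 st.py;python3 ov.py j.png 0.0
```

```text
13.2 [0.634  0.0119 0.0937] F [ 0.2926 -1.0545  0.3686] T [-0.0313  0.1654 -0.5591] op 16.937886948515523 q7 [0.8293 0.7582 2.2173]
grip in tool [ 0.8745  2.0162 -5.1832] xhead 172.7766035921034 off xhead 160.20872299194247
```

View pics/j.png

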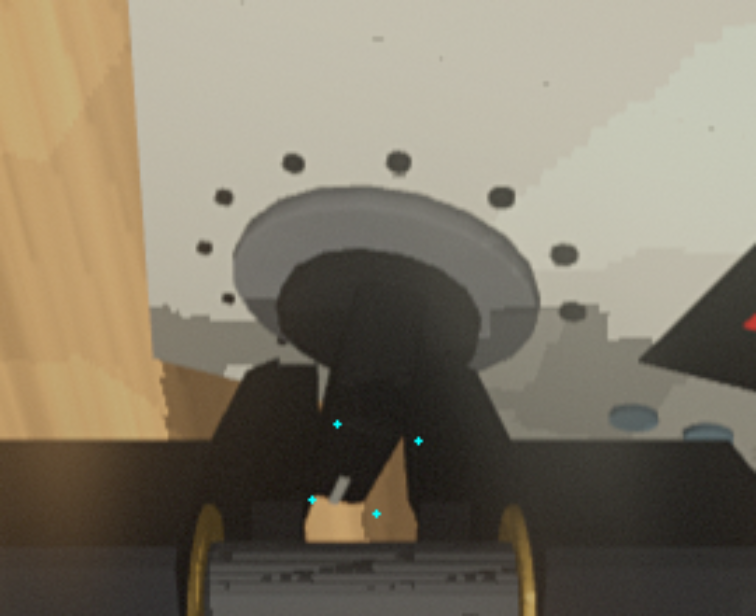

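The white line points straight down the slope, at (342,488), and agrees with the off prediction. Twisting further only raised the torque to 0.56 N m and spread the jaws, so the knob is on its stop. Opening and lifting.

{"fn": "drive_tool", "kwargs": {"increments": [100,0,0,0,0,60,0,0,0,0,30,0,0,-40,0,0,0,0,-55,0,0,0,0,-45,0]}}

```text
time: 13.88
tool_pos: [0.624, 0.0097, 0.2328]
tcp_rot: [0.183, 3.098, 0.033]
ft_force: [-0.4, -0.1, 0.3]
opening: 0.738
```

```bash
python3 st.py;python3 - <<'E'
from h import *
np.set_printoptions(precision=4,suppress=True)
C={n:cam(n) for n in('top','side','wrist')}
for l in ['cup_used_mid','cup_tray_mid','knob_grip']:
    for n in C: print(l,n,[(np.round(q['centre'],1).tolist(),round(q['score'],2)) for q in arm.spot_point(n,l)[:4]])
R=Ro.from_rotvec(arm.observe()['tcp_rot']).as_matrix();print(R)
print(proj(C['wrist'],(.546,-.127,.144)))
E
```

```text
13.875 [0.624  0.0097 0.2328] F [-0.4422 -0.0777  0.2656] T [0.0503 0.0859 0.0117] op 64.93557404561139 q7 [0.6498 1.0016 2.3657]
grip in tool [ -3.6009   2.0317 134.1934] xhead 173.19575923084224 off xhead 160.20872299194247
cup_used_mid top [([372.8, 169.9], 0.66), ([371.8, 230.2], 0.36)]
cup_used_mid side [([387.6, 234.0], 0.69), ([312.4, 234.0], 0.65)]
cup_used_mid wrist [([188.9, 56.0], 0.97), ([419.3, 2.5], 0.63)]
cup_tray_mid top [([448.8, 235.7], 0.56)]
cup_tray_mid side [([367.3, 345.7], 0.84)]
cup_tray_mid wrist []
knob_grip top [([323.5, 206.3], 0.5)]
knob_grip side [([319.9, 193.5], 0.69)]
knob_grip wrist [([318.5, 190.8], 0.98)]
[[-0.9922  0.1188  0.038 ]
 [ 0.1195  0.9927  0.0187]
 [-0.0355  0.0231 -0.9991]]
[417.8408   1.252 ]
```

{"fn": "drive_tool", "kwargs": {"increments": [0,0,0,0,10,0,0,0,0,10,0,0,0,0,10,0,0,0,0,10,0,0,0,0,10]}}

```text
time: 15.1
tool_pos: [0.6232, 0.0097, 0.2281]
tcp_rot: [1.523, 2.724, 0.054]
ft_force: [0.8, 1.1, -0.2]
opening: 1.002
```

{"fn": "drive_tool", "kwargs": {"increments": [0,0,0,0,10,0,0,0,0,10,0,0,0,0,10,0,-50,-40,0,0,0,-50,-40,0,0]}}

```text
time: 15.72
tool_pos: [0.5468, -0.0847, 0.2221]
tcp_rot: [2.193, 2.236, 0.07]
ft_force: [0.2, -1.2, -1.1]
opening: 0.998
```

```bash
python3 st.py;cat > cup.py <<'E'
from h import *
np.set_printoptions(precision=4,suppress=True)
s=arm.observe();c=cam('wrist')
R=Ro.from_rotvec(s['tcp_rot']).as_matrix();print('z',R[:,2])
for l,z in [('cup_used_mid',.144),('cup_tray_mid',.036),('pan',.113)]:
    for q in arm.spot_point('wrist',l)[:3]:
        P=atz(c,q['centre'],z);print(l,np.round(q['centre']),round(q['score'],2),P,'tool',R.T@(P-s['tool_pos'])*1e3)
E
python3 cup.py
python3 - <<'E'
from h import *
c=cam('wrist');save('k.png',c['image'])
E
```

```text
15.725 [ 0.5468 -0.0847  0.2221] F [ 0.2421 -1.2197 -1.0666] T [-0.0717 -0.0668  0.0007] op 87.83218446255943 q7 [0.361  0.7285 1.313 ]
grip in tool [ 93.8178  83.4104 128.7933] xhead 91.14953560005118 off xhead 160.20872299194247
z [ 0.0377  0.0253 -0.999 ]
cup_used_mid [266. 203.] 0.9 [ 0.5456 -0.1268  0.144 ] tool [-43.9091  -4.9464  76.8697]
cup_tray_mid [ 60. 175.] 0.61 [ 0.5554 -0.3761  0.036 ] tool [-295.984    -4.1295  178.825 ]
pan [276. 185.] 0.75 [ 0.5401 -0.1223  0.113 ] tool [-40.0822 -11.6072 107.7411]
```

View pics/k.png

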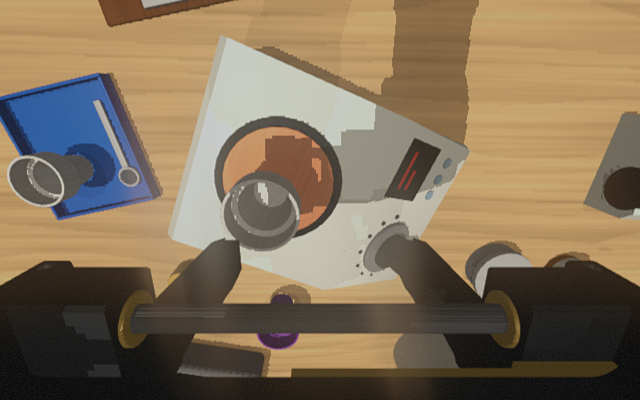

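The picture shows the used cup on the pan, its rim centred near (260,213), and the tray cup's rim near (36,179). The purple cup at (278,333) is not meant. Checking these against the model.

```bash
cat > fitcup.py <<'E'
from h import *
from scipy.optimize import minimize
np.set_printoptions(precision=4,suppress=True)
def fit(c,P0,zt,r=.0275,span=.01):
    # maximise bright-rim response along the outer rim edge circle (ridge of the brightness)
    g=cv2.cvtColor(c['image'],cv2.COLOR_RGB2GRAY).astype(np.float32)
    k=cv2.GaussianBlur(g,(0,0),.8)-cv2.GaussianBlur(g,(0,0),3)
    t=np.linspace(0,2*np.pi,120,endpoint=False);best=None
    for dx in np.arange(-span,span+1e-6,.001):
        for dy in np.arange(-span,span+1e-6,.001):
            X=np.stack([P0[0]+dx+r*np.cos(t),P0[1]+dy+r*np.sin(t),0*t+zt],1)@c['R'].T+c['t']
            u=(X[:,0]/X[:,2]*c['fx']+c['cx']).astype(np.float32);v=(X[:,1]/X[:,2]*c['fy']+c['cy']).astype(np.float32)
            s=cv2.remap(k,u[None],v[None],cv2.INTER_LINEAR).mean()
            if best is None or s>best[0]: best=(s,P0[0]+dx,P0[1]+dy)
    return best
E
python3 - <<'E'
from fitcup import *
c=cam('wrist');s=arm.observe();R=Ro.from_rotvec(s['tcp_rot']).as_matrix()
print('clicks',atz(c,(260,213),.175),atz(c,(36,179),.067))
b=fit(c,(.5456,-.1268),.175,.0268);print('used',b,'tool',R.T@(np.array([b[1],b[2],.155])-s['tool_pos'])*1e3)
for n in('wrist','top','side'): print('tray',n,fit(cam(n),(.5554,-.3761),.067,.0268,.015))
for n in('top','side'): print('used',n,fit(cam(n),(.5456,-.1268),.175,.0268,.015))
E
```

```text
clicks [ 0.5426 -0.1255  0.175 ] [ 0.5518 -0.3736  0.067 ]
used (np.float32(13.829311), np.float64(0.5456), np.float64(-0.1278)) tool [-46.7096  -6.5843  66.3422]
tray wrist (np.float32(40.600937), np.float64(0.5534), np.float64(-0.3771))
tray top (np.float32(13.568255), np.float64(0.5574), np.float64(-0.3791))
tray side (np.float32(40.689415), np.float64(0.5524), np.float64(-0.3771))
used top (np.float32(1.665886), np.float64(0.5536), np.float64(-0.11179999999999997))
used side (np.float32(17.762299), np.float64(0.5456), np.float64(-0.12479999999999998))
```

{"fn": "drive_tool", "kwargs": {"increments": [0,-46,-5,0,0,0,0,0,30,0,0,0,0,20,0,0,0,0,10,0,0,0,0,0,0]}}

```text
time: 16.9
tool_pos: [0.5494, -0.1264, 0.1602]
tcp_rot: [2.187, 2.239, 0.075]
ft_force: [-0.4, -1.2, -0.1]
opening: 0.995
```

Run:
```python
from fitcup import *
c=cam('wrist');s=arm.observe();R=Ro.from_rotvec(s['tcp_rot']).as_matrix()
print(s['tool_pos'],s['ft_force'])
b=fit(c,(.5456,-.127),.175,.0268);print('used',b,'tool',R.T@(np.array([b[1],b[2],.155])-s['tool_pos'])*1e3)
```

```text
[ 0.5497 -0.1264  0.1606] [ 1.0692  0.2899 -0.6097]
used (np.float32(6.5427685), np.float64(0.5416), np.float64(-0.11700000000000002)) tool [ 9.4873 -8.0909  5.5189]
```

{"fn": "drive_tool", "kwargs": {"increments": [0,-1,-4,6,0,60,0,0,0,0,150,0,0,0,0,150,0,0,0,0,150,0,0,0,0], "squeeze": 15}}

```text
time: 17.58
tool_pos: [0.5469, -0.127, 0.156]
tcp_rot: [2.183, 2.237, 0.08]
ft_force: [1.0, 1.1, -0.6]
opening: 0.646
```

{"fn": "drive_tool", "kwargs": {"increments": [150,0,0,0,0,150,0,0,0,0,150,0,0,-15,0,150,0,0,-30,0,150,0,0,0,0]}}

```text
time: 18.2
tool_pos: [0.5447, -0.1284, 0.2034]
tcp_rot: [2.183, 2.237, 0.079]
ft_force: [0.1, 0.4, -1.1]
opening: 0.647
```

```bash
python3 st.py; python3 cup.py
```

```text
18.2 [ 0.5447 -0.1284  0.2034] F [ 0.067   0.3913 -1.1489] T [-0.0002  0.0654  0.0339] op 56.89977160455045 q7 [0.3879 0.6891 1.3762]
grip in tool [137.4385  86.75   112.1186] xhead 91.41769941007678 off xhead 160.20872299194247
z [ 0.046   0.026  -0.9986]
cup_used_mid [318. 241.] 0.8 [ 0.5682 -0.1285  0.144 ] tool [-2.1165 20.6582 60.3695]
cup_used_mid [311. 324.] 0.66 [ 0.6501 -0.1332  0.144 ] tool [ -8.853  102.3969  64.0166]
cup_tray_mid [ 86. 178.] 0.95 [ 0.5525 -0.3764  0.036 ] tool [-252.1782   -5.8793  161.046 ]
cup_tray_mid [521. 274.] 0.38 [0.6726 0.1364 0.036 ] tool [257.3532 126.1008 179.9126]
pan [328. 191.] 0.69 [ 0.5378 -0.1199  0.113 ] tool [  6.3959 -10.9733  90.1488]
```

{"fn": "drive_tool", "kwargs": {"increments": [150,-48,1,0,0,150,-48,1,0,0,150,-48,1,0,0,150,-48,1,0,0,150,-40,0,0,0]}}

```text
time: 19.02
tool_pos: [0.553, -0.3599, 0.1889]
tcp_rot: [2.181, 2.26, 0.074]
ft_force: [0.9, -0.6, -1.1]
opening: 0.648
```

```bash
cat > tr.py <<'E'
from fitcup import *
s=arm.observe();R=Ro.from_rotvec(s['tcp_rot']).as_matrix();print(s['time'],s['tool_pos'],s['ft_force'],s['wrist_torque'],s['opening']*88,'z',R[:,2],s['joints'][6])
for P in [(.554,-.377,.11),(.554,-.377,.072)]: print('to',R.T@(np.array(P)-s['tool_pos'])*1e3)
for n in('top','side','wrist'): 
    c=cam(n);print(n,[(np.round(q['centre'],1).tolist(),round(q['score'],2),atz(c,q['centre'],.036)) for q in arm.spot_point(n,'cup_tray_mid')[:2]],fit(c,(.553,-.377),.067,.0268))
E
python3 tr.py
```

```text
19.025 [ 0.553  -0.3599  0.1889] [ 0.9246 -0.5891 -1.0911] [-0.0448  0.0012 -0.0196] 57.058846247423695 z [ 0.0331  0.0337 -0.9989] 1.790063404128036
to [-19.6588  -2.3307  78.2771]
to [-20.8921  -3.6317 116.2348]
top [([451.9, 235.1], 0.7, array([ 0.5588, -0.3773,  0.036 ]))] (np.float32(2.7351277), np.float64(0.5630000000000001), np.float64(-0.377))
side [([369.2, 348.5], 0.91, array([ 0.5528, -0.3823,  0.036 ]))] (np.float32(25.783783), np.float64(0.552), np.float64(-0.377))
wrist [([295.6, 178.9], 0.61, array([ 0.5526, -0.3789,  0.036 ]))] (np.float32(19.426151), np.float64(0.553), np.float64(-0.379))
```

{"fn": "drive_tool", "kwargs": {"increments": [150,-18,0,20,0,150,0,0,30,0,150,0,0,15,0,150,0,0,0,0,150,0,0,0,0]}}

```text
time: 19.95
tool_pos: [0.5608, -0.3638, 0.1251]
tcp_rot: [2.163, 2.276, 0.083]
ft_force: [0.3, 0.1, -0.5]
opening: 0.647
```

```bash
python3 tr.py
python3 - <<'E'
from h import *
c=cam('side');a=cam('wrist')
x=cv2.resize(c['image'][260:400,290:440],(600,560));save('l.png',x)
E
```

```text
19.95 [ 0.5608 -0.3638  0.1251] [ 0.3123  0.1494 -0.4727] [ 0.0265  0.0041 -0.0111] 56.96723417859514 z [ 0.0369  0.038  -0.9986] 1.7784854613201566
to [-13.3602  -8.0477  14.2994]
to [-14.731   -9.5196  52.2461]
top [([450.3, 237.1], 0.58, array([ 0.5526, -0.3721,  0.036 ]))] (np.float32(3.0460815), np.float64(0.56), np.float64(-0.372))
side [([370.3, 345.8], 0.57, array([ 0.5581, -0.3782,  0.036 ])), ([306.8, 243.5], 0.22, array([ 0.5547, -0.069 ,  0.036 ]))] (np.float32(15.637508), np.float64(0.553), np.float64(-0.376))
wrist [([302.2, 192.5], 0.63, array([ 0.5539, -0.3774,  0.036 ]))] (np.float32(11.181093), np.float64(0.553), np.float64(-0.379))
```

View pics/l.png

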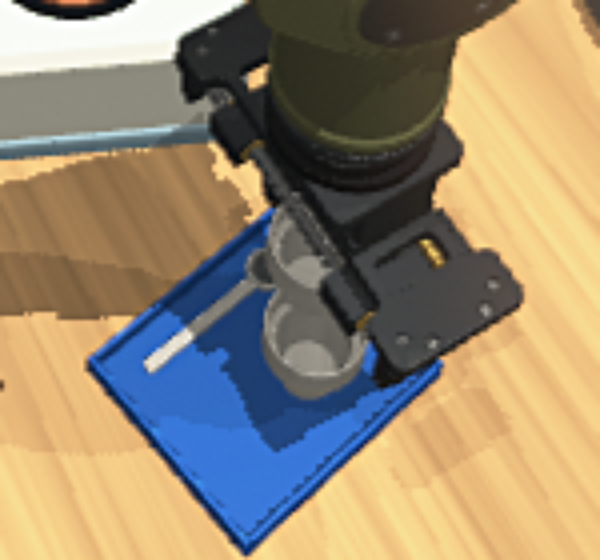

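The held cup is upright in the gripper, at (300,250), just beside and above the tray cup at (312,345). I'll correct sideways before going down.

{"fn": "drive_tool", "kwargs": {"increments": [150,-13,-8,0,0,150,0,0,0,0,150,0,0,0,0,150,0,0,0,0,150,0,0,0,0]}}

```text
time: 20.98
tool_pos: [0.5518, -0.3796, 0.1236]
tcp_rot: [2.166, 2.274, 0.082]
ft_force: [-0.3, 0.5, -1.1]
opening: 0.643
```

```bash
python3 tr.py
```

```text
20.975 [ 0.5518 -0.3796  0.1236] [-0.3436  0.4754 -1.1201] [-0.0481  0.0133  0.0232] 56.55815263808396 z [ 0.0359  0.0376 -0.9986] 1.802422708584886
to [ 2.0249  1.8076 13.7415]
to [ 0.6641  0.3756 51.6902]
top [([452.6, 234.3], 0.59, array([ 0.5613, -0.3795,  0.036 ]))] (np.float32(3.5186005), np.float64(0.558), np.float64(-0.378))
side [([370.0, 345.5], 0.5, array([ 0.5579, -0.3774,  0.036 ]))] (np.float32(5.0929875), np.float64(0.562), np.float64(-0.385))
wrist [([320.2, 202.6], 0.83, array([ 0.553, -0.377,  0.036]))] (np.float32(7.3852596), np.float64(0.553), np.float64(-0.379))
```

{"fn": "drive_tool", "kwargs": {"increments": [150,0,0,15,0,150,0,0,12,0,150,0,0,8,0,150,0,0,0,0,150,0,0,0,0]}}

```text
time: 21.9
tool_pos: [0.5527, -0.378, 0.0851]
tcp_rot: [-2.165, -2.273, -0.081]
ft_force: [0.3, 0.6, -1.0]
opening: 0.647
```

```bash
python3 tr.py|head -3
```

```text
21.9 [ 0.5527 -0.378   0.0851] [ 0.3228  0.6034 -0.9886] [0.0132 0.0082 0.0564] 56.97071671847358 z [ 0.0346  0.0382 -0.9987] 1.7813459293034148
to [  1.8639   2.2368 -24.7745]
to [ 0.4773  0.8535 13.175 ]
```

{"fn": "drive_tool", "kwargs": {"increments": [150,0,1,6,0,150,0,0,3,0,150,0,0,2,0,150,0,0,2,0,150,0,0,0,0]}}

```text
time: 22.82
tool_pos: [0.5548, -0.3779, 0.0719]
tcp_rot: [2.166, 2.274, 0.081]
ft_force: [0.6, -0.2, -1.2]
opening: 0.648
```

```bash
python3 tr.py|head -3
```

```text
22.825 [ 0.5548 -0.3779  0.0719] [ 0.6016 -0.2106 -1.1835] [-0.0972 -0.0843  0.0141] 57.03911270274932 z [ 0.036   0.0373 -0.9987] 1.7738979795657495
to [  2.2523   0.7139 -38.0859]
to [ 0.9037 -0.7216 -0.137 ]
```

{"fn": "drive_tool", "kwargs": {"increments": [150,1,-1,2,0,150,0,0,2,0,150,0,0,1,0,150,0,0,0,0,150,0,0,0,0]}}

```text
time: 23.75
tool_pos: [0.5559, -0.3797, 0.071]
tcp_rot: [2.162, 2.266, 0.08]
ft_force: [-0.4, -1.2, 0.9]
opening: 0.647
```

```bash
python3 tr.py|head -3
```

```text
23.75 [ 0.5559 -0.3797  0.071 ] [-0.4096 -1.2085  0.8511] [-0.0477  0.0061  0.0163] 56.921031402545644 z [ 0.0418  0.031  -0.9986] 1.7692356516289904
to [  3.958   -0.0827 -38.904 ]
to [ 2.8575 -1.7261 -0.9555]
```

{"fn": "drive_tool", "kwargs": {"increments": [130,0,0,0,0,100,0,0,0,0,50,0,0,0,0,0,0,0,0,0,0,0,0,0,0]}}

```text
time: 24.68
tool_pos: [0.5559, -0.3791, 0.0705]
tcp_rot: [2.162, 2.267, 0.081]
ft_force: [0.1, -0.8, 0.2]
opening: 0.961
```

{"fn": "drive_tool", "kwargs": {"increments": [0,0,0,-15,0,0,0,0,-40,0,0,0,0,-55,0,0,0,0,-50,0,0,50,-55,0,0]}}

```text
time: 25.3
tool_pos: [0.5059, -0.3471, 0.2387]
tcp_rot: [2.158, 2.257, 0.088]
ft_force: [0.0, 0.6, -0.7]
opening: 1.001
```

{"fn": "drive_tool", "kwargs": {"increments": [0,40,-50,0,0,0,40,-40,0,0,0,40,0,0,0,0,0,0,0,0,0,0,0,0,0]}}

```text
time: 25.92
tool_pos: [0.4056, -0.2275, 0.243]
tcp_rot: [2.151, 2.251, 0.086]
ft_force: [0.6, -0.9, -0.5]
opening: 0.997
```

```bash
python3 st.py
python3 - <<'E'
from fitcup import *
S=cam('side');T=cam('top');W=cam('wrist')
for n,c in(('side',S),('top',T),('wrist',W)):
    print(n,'upper rim z.091',fit(c,(.553,-.378),.091,.0268),'lower rim z.067',fit(c,(.553,-.378),.067,.0275),'z.10',fit(c,(.553,-.378),.100,.0268))
    for l in('cup_used_mid','cup_tray_mid'): print(l,[(np.round(q['centre']).tolist(),round(q['score'],2)) for q in arm.spot_point(n,l)[:3]])
    print('expect',proj(c,(.553,-.378,.06)),proj(c,(.553,-.378,.036)))
a=cv2.resize(S['image'][280:390,300:430],(400,340));b=cv2.resize(T['image'][190:275,400:500],(400,340));k=cv2.resize(W['image'][0:340,:],(400,212));d=cv2.resize(S['image'][180:230,280:360],(400,212))
save('m.png',np.vstack([np.hstack([a,b]),np.hstack([k,d])]))
E
```

```text
25.925 [ 0.4056 -0.2275  0.243 ] F [ 0.5891 -0.8963 -0.5109] T [ 0.026   0.0589 -0.0152] op 87.73349819539303 q7 [0.3691 0.6374 1.6429]
grip in tool [227.8725 229.4084 162.0103] xhead 92.64218486046397 off xhead 160.20872299194247
side upper rim z.091 (np.float32(36.313095), np.float64(0.552), np.float64(-0.378)) lower rim z.067 (np.float32(37.19068), np.float64(0.559), np.float64(-0.37)) z.10 (np.float32(33.572025), np.float64(0.549), np.float64(-0.381))
cup_used_mid [([367.0, 344.0], 0.81), ([388.0, 233.0], 0.73), ([358.0, 351.0], 0.61)]
cup_tray_mid [([367.0, 345.0], 0.44)]
expect [369.1482 342.3055] [368.2308 346.7481]
top upper rim z.091 (np.float32(15.33204), np.float64(0.558), np.float64(-0.381)) lower rim z.067 (np.float32(15.105335), np.float64(0.562), np.float64(-0.388)) z.10 (np.float32(15.05034), np.float64(0.556), np.float64(-0.378))
cup_used_mid [([370.0, 173.0], 0.83), ([455.0, 234.0], 0.72)]
cup_tray_mid [([240.0, 188.0], 0.49), ([449.0, 236.0], 0.42)]
expect [454.5702 235.6531] [452.2522 236.9899]
wrist upper rim z.091 (np.float32(7.179944), np.float64(0.552), np.float64(-0.379)) lower rim z.067 (np.float32(2.226452), np.float64(0.5630000000000001), np.float64(-0.378)) z.10 (np.float32(6.7783785), np.float64(0.546), np.float64(-0.374))
cup_used_mid [([197.0, 272.0], 0.75), ([363.0, 372.0], 0.74)]
cup_tray_mid [([204.0, 262.0], 0.76)]
expect [197.2057 273.6041] [203.5868 263.1751]
```

View pics/m.png

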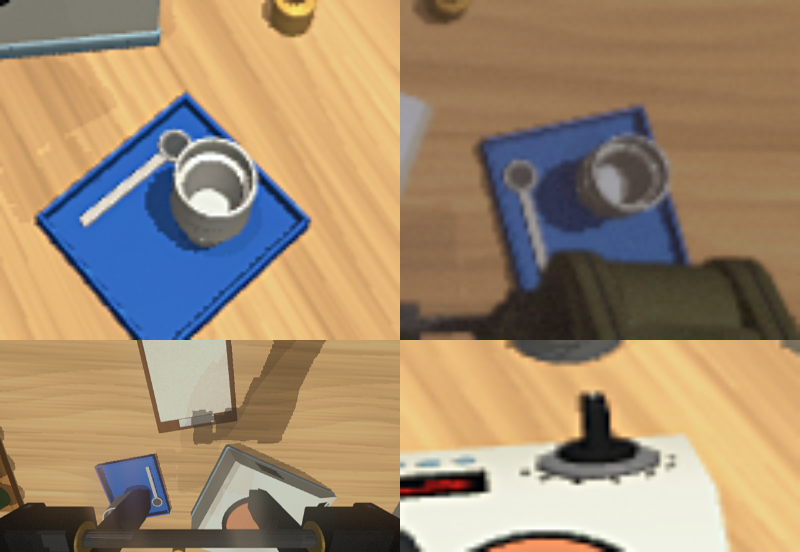

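The used cup sits level inside the tray cup. Its rim fits at z = 0.091 m at the same spot in the side and wrist views, and does not agree at 0.100 m. The spoon is beside it, undisturbed, and the knob's bar points down the slope. Handing in.

```bash
python3 -c "
from bench import arm
print(arm.finish_job())"
```

```text
the job is handed in; nothing more can be done
None
```

I turned the heat knob anticlockwise to its off stop first, then lifted the used cup off the pan, nested it in the tray cup and backed the arm away. The job was handed in at about 26 s.

**Knob:** My first loose turn slipped off the bar at about 0.9 rad. I finished by closing the jaws on the bar in two steps. At the end the white line pointed down the slope. Twisting further only raised the torque to about 0.56 N m and spread the jaws, so the knob was on its stop.

**Cup:** It went down with almost no contact until it seated at the expected height. Commanding 5 mm more moved it only about 1 mm, at about 1 N. Afterwards the rim fitted at the nested height of 91 mm, upright, in the side and wrist views, which agreed to 1 mm.

**Checks that disagreed or were not made:**
- The top camera put the rim about 6 mm away from where the other two did.
- The wrist fit just before the grasp was poor, so I used the earlier one.
- The tool stayed about 3 degrees off vertical after the knob contact, with no visible effect on the cup.
- The spoon looked undisturbed and the brass weight was still standing. I did not measure the tin, jar or weight again at the end.

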